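# Release a painted moulding from a ratchet clamp

## Robot

A 6-joint arm with a two-finger parallel gripper is mounted at the origin on the work surface. World frame = base frame: x ahead of the robot, y to its left, z up, the work surface at z = 0. Lengths are in m, angles in rad, forces in N, time in s.
With the tool pointing down it reaches from about 0.325 to 0.775 m from the base axis. Payload 5.5 kg.
Tool frame: the origin (TCP) lies between the finger pads; the fingertips stand 8 mm ahead of it and the grasp point (between the pads) lies 11 mm behind it (tcp_to_tips is the distance from the TCP to the fingertips, in m); z points along the fingers, y is the direction in which the jaws open and shut (so a half turn about z gives the same grasp; the last joint's range is limited). The gripper opens to 88 mm and grips with 3 to 60 N. Pads are 20 mm wide; open, the fingers measure 115 mm over their backs; the gripper's body (75 mm by 178 mm) begins 61 mm behind the grasp point.
Start: joints at [1.056, 0.091, 1.231, -0, 1.82, -0.057], TCP at [0.265, 0.538, 0.207] pointing down, gripper open.
Joint ranges: [-2.87, 2.87], [-0.86, 2.18], [0.17, 2.46], [-1.51, 4.65], [0.06, 2.69], [-2.65, 2.65]. Speed limits (rad/s): [2.57, 2.57, 3.01, 3.14, 3.14, 3.14].

## Interface

Orientations are given as a unit quaternion [w, x, y, z].
In Python, from bench import * gives the robot as it stands. Calls block until the motion is done:
- move_to(position, orientation): joint-space move of the TCP to a pose.
- move_l(position, speed=0.15, orientation=None): straight line of the TCP; orientation=None keeps the orientation; speed is the mean speed in m/s.
- movej(angles): joint-space move.
- gripper_open() and close(): open the fingers fully, or close them until they stop; the grip force is fixed at half the most.
- hold(seconds).
- inverse_kinematics(position, orientation): joint angles nearest the present ones, or None.
- state(): the state.
- get_image(name): name is "scene" or "top"; returns a dict with "frame" (400x640x3 uint8, blue, green, red), "depth" (400x640 float32, m along the optical axis (not along the pixel's ray), 0 where there is no reading), "camera_matrix" (3x3 intrinsics, pixels), "view" (4x4, takes a point from world to camera coordinates). Camera axes: x right, y up, looking along -z (the intrinsics and any distortion apply to the point x, -y, -z); pixel columns grow to the right and rows downward; lengths in m; the calibration is good to about 2 mm. A picture is of the moment at which its call begins.
A pose or a line that the arm cannot do raises IKError and nothing moves.
- job_done(): hands the job in, once; it reports no verdict.
The state is a dict: "time": time; "joint_pos": joint angles; "dq": joint speeds; "joint_torque": joint torques, N m; "ee_pos": TCP position; "ee_rot": TCP orientation; "ft_force": force on the tool from outside, world axes, zero at the start; "moment": the same for the moment, N m; "finger_gap": finger opening in m.
Only numpy, scipy, OpenCV 4.12 (cv2) and the standard library are available. Lean on these libraries where they do the work, as an engineer would, in place of code of your own. Each camera call takes 0.05 s, during which the arm holds its last target.

## Task

The painted moulding is dry. Press the red release lever gently, by feel, and hold it down so that the pawl lifts off the ratchet wheel and the clamp's blue jaw backs off all the way; then take the moulding out and lay it, paint side up, across the two bars of the drying rack. Do not force the lever against its stop, do not drop the moulding, and leave the cup, jar and brush where they are.

Things in the scene. Friction and masses are not known exactly. Their poses are not given: they have to be found in the camera images.
- clamp: Ratchet clamp fixed to the table: grey base plate 300 x 200 x 12 mm, from x = -160 to +140 mm and y = +-100 mm of its origin on the table plane. +x is the clamping direction, from the blue jaw to two aluminium fence blocks (45 mm wide, centred at y = +-78 mm, 34 mm high, faces at x = 101.5 mm, open between them). Highest fixed part 89 mm, at the pawl pin.
- lever_pad (a point): Middle of the top of the red 28 x 30 mm thumb pad of the release lever, 62 mm from the pin, 104 mm above the table at rest; goes down when pressed. Free play against about 1 N: 1 to 18 mm, different every time (hidden set screw). Then it lifts the pawl, 6 to 10 N for about 9 mm until the tooth is free; 4 to 6 N hold it there; 2 to 3 mm further is a hard stop. Over 15 N damages it.
- jaw (a joint): How far the blue jaw has backed off, m: 0 as clamped, about 0.048 at its end. While the lever holds the pawl off, a damped spring drives the jaw back by itself at 12 to 18 mm/s, 3 to 4 s for the whole way; if the lever is let go early, the pawl drops into the next tooth and stops the jaw.
- jaw_face (a point): Middle of the jaw's rubber face, 26 mm above the table; the jaw (60 mm wide along the clamp's y, top 60 mm above the table) moves along the clamp's -x as it opens. The rubber pad stands out up to 4 mm more when free.
- moulding: Straight length of painted picture-frame moulding, loose, about 0.16 kg: 240 mm along its y, 40 mm along its x, upright sides 22 mm high, top 28 mm high, teal with silver, gold and purple stripes. Origin at the middle of its underside, z up through the painted side. It starts on the clamp's base plate, 12 mm above the table, gripped between jaw and fence, long side along the clamp's y.
- drying_rack: Wooden drying rack fixed to the table: base 220 x 110 x 10 mm, two cork-topped cross bars at x = +-70 mm (18 mm wide, along its y, tops 41 mm above the table) with 10 mm lips at y = +-51 mm, 94 mm free between the lips. Origin at the middle of its underside. The moulding lies along the rack's x.
- paint_cup: White paint cup, loose, 72 mm across, 85 mm high; origin in the middle of its underside. Leave alone.
- wax_jar: Purple wax jar with grey lid, loose, 68 mm across, 60 mm high; origin in the middle of its underside. Leave alone.
- paint_brush: Paint brush with wooden handle, loose, lying on the table beyond the clamp and rack; origin on its underside. Leave alone.
- pawl_pin (a point): Pin (axis along the clamp's y) of the steel pawl and of the red release lever, 77 mm above the table. The pawl's nose reaches 55 mm towards the clamp's +x and rests in the teeth of a brass ratchet wheel 58 mm across; the lever reaches towards -x. The wheel is geared to the jaw, one tooth being 7.5 mm of jaw travel; the pawl keeps the jaw from backing off.
There are look-alikes about, which are no part of the job. What is shaped like the moulding but orange is not meant.

How it is judged:
On the way, in this order (a step that is already met when the one before it is completed fails the run):
1. the jaw has backed off at least 42 mm while the moulding still lies in the clamp (value of joint jaw above 0.042 m and z of moulding in the frame of clamp below 0.022 m and x of moulding in the frame of clamp above 0.05 m), for 0.2 s.
2. the moulding is lifted out of the clamp (z of moulding in the frame of clamp above 0.045 m), for 0.1 s.
At the end, for the whole second after the job is handed in: The jaw stays backed off by more than 40 mm; the moulding lies at rest, paint side up (within 0.1 rad), on both bars of the rack between the lips, its middle within 35 mm of the rack's middle lengthwise and crosswise and its length within 0.35 rad of the rack's (value of joint jaw above 0.04 m and x of moulding in the frame of drying_rack between -0.035 and 0.035 m and y of moulding in the frame of drying_rack between -0.035 and 0.035 m and z of moulding in the frame of drying_rack between 0.035 and 0.046 m and angle between moulding's own z axis and vertical below 0.1 rad and angle between the y axis of moulding and the x axis of drying_rack, either way round below 0.35 rad and linear speed of moulding below 0.02 m/s and angular speed of moulding below 0.1 rad/s); the robot touches nothing.
It fails at once if the release lever is forced: the robot presses it with more than 15 N (contact force between any of the arm, the fingers and release_lever above 15 N).
It fails at once if the moulding is dropped (falls faster than 0.5 m/s out of the fingers) (linear speed of moulding above 0.5 m/s and contact force between the fingers and moulding below 0.1 N).
It fails at once if the paint cup is moved more than 30 mm (distance of paint_cup from where it was at the start of the episode above 0.03 m).
It fails at once if the wax jar is moved more than 30 mm (distance of wax_jar from where it was at the start of the episode above 0.03 m).
It fails at once if the brush is moved more than 30 mm (distance of paint_brush from where it was at the start of the episode above 0.03 m).
It also fails if it takes over 69 s, if anything falls off the work surface, if the arm or the gripper's body presses on something with over 40 N, if the wrist force passes 120 N, or if a joint passes its speed limit or range.

## Working session

There is one attempt and no reset: what is moved stays moved. The work goes in short steps, each a Python script; the robot and the scene stay as the last script left them, time stands still between calls to the robot, and variables do not carry over. Pictures are saved under pics/ and viewed, and the job is handed in when it is done.

```bash
mkdir -p pics; ls; python3 - <<'E'
from bench import *
import cv2,pickle
for n in("scene","top"):
    d=get_image(n); cv2.imwrite(f"pics/{n}0.png",d["frame"]); pickle.dump(d,open(f"{n}0.pkl","wb"))
    print(n,d["camera_matrix"].tolist(),d["view"].round(3).tolist())
print(state())
E
```

```text
pics
scene [[446.8852749048625, 0.0, 315.6162471815197], [0.0, 446.8852749048625, 195.338034512183], [0.0, 0.0, 1.0]] [[0.725, 0.689, -0.003, -0.31], [-0.542, 0.573, 0.615, 0.196], [0.425, -0.444, 0.789, -1.674], [0.0, 0.0, 0.0, 1.0]]
top [[438.6876579940415, 0.0, 319.26817756214956], [0.0, 438.6876579940415, 200.10816810599107], [0.0, 0.0, 1.0]] [[0.017, -1.0, 0.008, -0.043], [0.983, 0.018, 0.184, -0.453], [-0.184, 0.005, 0.983, -1.165], [0.0, 0.0, 0.0, 1.0]]
{'time': 0.1, 'joint_pos': array([ 1.05630258e+00,  9.17635957e-02,  1.23173508e+00,  2.81294712e-05,
        1.81976058e+00, -5.66962054e-02]), 'dq': array([-0.00029546, -0.00093884, -0.00171256, -0.00103277, -0.0006167 ,
       -0.00059749]), 'joint_torque': array([ 2.32485443e-03, -4.47863245e+01, -4.07568312e+01,  6.99943118e-02,
        2.85055011e-02, -9.43362397e-05]), 'ee_pos': array([0.26504133, 0.5379855 , 0.20644907]), 'ee_rot': array([-2.47845873e-04,  2.26901711e-01,  9.73917306e-01, -7.95705085e-04]), 'ft_force': array([-0.67293274,  0.72967446,  0.36078954]), 'moment': array([ 0.00703071, -0.0707626 , -0.00807627]), 'finger_gap': 0.08776969657545772}
```

View pics/scene0.png

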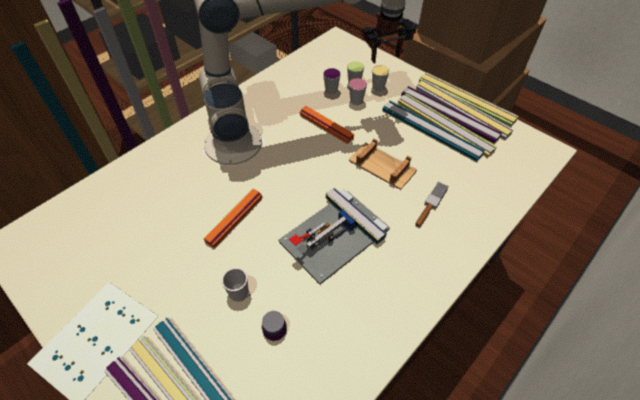

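View pics/top0.png

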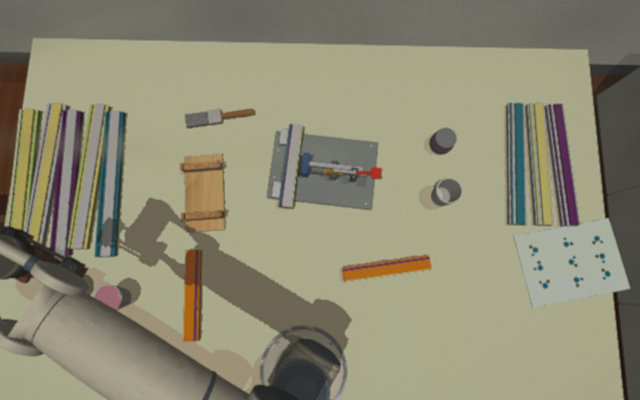

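Top view: the clamped moulding is at about (291,166), with the fence to its left. The red pad is at (376,173) and the rack at (205,192). Things that could be mistaken for the moulding in the top view:
- Orange pieces at (193,295) and (387,268).
- Teal, silver, purple and yellow strips in the stacks at (110,183) and (515,163).

My choice is the piece in the clamp at (291,166). I'll check it in a close crop and take measurements.

```bash
cat > h.py <<'E'
import numpy as np,cv2,pickle
def world(d,u,v,z=None):
    K=d["camera_matrix"];V=d["view"];
    r=np.array([(u-K[0,2])/K[0,0],-(v-K[1,2])/K[1,1],-1.0])
    R=V[:3,:3];t=V[:3,3]; o=-R.T@t; w=R.T@r
    if z is None: return o+w*d["depth"][int(round(v)),int(round(u))]
    return o+w*(z-o[2])/w[2]
def cloud(d):
    K=d["camera_matrix"];V=d["view"];v,u=np.mgrid[:400,:640];D=d["depth"]
    c=np.stack([(u-K[0,2])/K[0,0]*D,-(v-K[1,2])/K[1,1]*D,-D],-1)
    return (c-V[:3,3])@V[:3,:3]
def proj(d,p):
    c=d["view"][:3,:3]@np.asarray(p)+d["view"][:3,3];K=d["camera_matrix"]
    return K[0,0]*c[0]/-c[2]+K[0,2],-K[1,1]*c[1]/-c[2]+K[1,2]
E
python3 - <<'E'
from h import *
t=pickle.load(open("top0.pkl","rb"));s=pickle.load(open("scene0.pkl","rb"))
a=cv2.resize(t["frame"][110:240,170:390],None,fx=3.6,fy=3.6,interpolation=cv2.INTER_CUBIC)
cv2.imwrite("pics/c_top.png",a)
cv2.imwrite("pics/c_sc.png",cv2.resize(s["frame"][130:290,270:460],None,fx=3.6,fy=3.6,interpolation=cv2.INTER_CUBIC))
C=cloud(t); f=t["frame"].astype(int); hsv=cv2.cvtColor(t["frame"],cv2.COLOR_BGR2HSV)
# red
red=((hsv[...,0]<6)|(hsv[...,0]>174))&(hsv[...,1]>170)&(hsv[...,2]>100)
red[:,:360]=0;red[:150]=0;red[190:]=0;red[:,395:]=0
p=C[red];print("red",red.sum(),p.mean(0),p.min(0),p.max(0))
# moulding: heights 0.03-0.045 in region
reg=np.zeros((400,640),bool);reg[110:220,262:312]=1
for lo,hi in((.034,.046),(.006,.02)):
    m=reg&(C[...,2]>lo)&(C[...,2]<hi)
    q=C[m][:,:2].astype(np.float32);print("mould",lo,m.sum(),cv2.minAreaRect(q),C[m][:,2].mean())
reg=np.zeros((400,640),bool);reg[120:225,255:390]=1
m=reg&(C[...,2]>.008)&(C[...,2]<.12);n,l,st,_=cv2.connectedComponentsWithStats(m.astype(np.uint8))
print("clampall",cv2.minAreaRect(C[l==1+st[1:,4].argmax()][:,:2].astype(np.float32)))
reg=np.zeros((400,640),bool);reg[145:240,175:235]=1
for lo,hi in((.005,.07),(.034,.046),(.045,.06)):
    m=reg&(C[...,2]>lo)&(C[...,2]<hi);q=C[m][:,:2].astype(np.float32);print("rack",lo,m.sum(),cv2.minAreaRect(q))
print("table z",C[250,300:320,2].mean(), C[170,470:490,2].mean())
E
```

```text
red 108 [ 0.51694426 -0.1766972   0.11055075] [ 0.23150035 -0.19449598  0.08354715] [ 0.53204435 -0.02889993  1.22901112]
mould 0.034 1118 ((0.5535863637924194, 0.04139906167984009), (0.09204332530498505, 0.24084214866161346), 84.75666809082031) 0.03808578381276366
mould 0.006 1232 ((0.566917896270752, 0.052747469395399094), (0.27944234013557434, 0.12466084957122803), 1.1412674188613892) 0.01096490467151786
clampall ((0.5449893474578857, -0.04698258638381958), (0.3056696057319641, 0.2416599839925766), 84.31549835205078)
rack 0.005 2883 ((0.47059327363967896, 0.3010180592536926), (0.27216508984565735, 0.1556832641363144), 12.550579071044922)
rack 0.034 498 ((0.4763893485069275, 0.29170724749565125), (0.15956661105155945, 0.11074431240558624), 5.452324390411377)
rack 0.045 89 ((0.47573548555374146, 0.29223695397377014), (0.15723933279514313, 0.10956539958715439), 5.452324390411377)
table z -0.001546699205629116 -0.0021361611747643364
```

View pics/c_top.png

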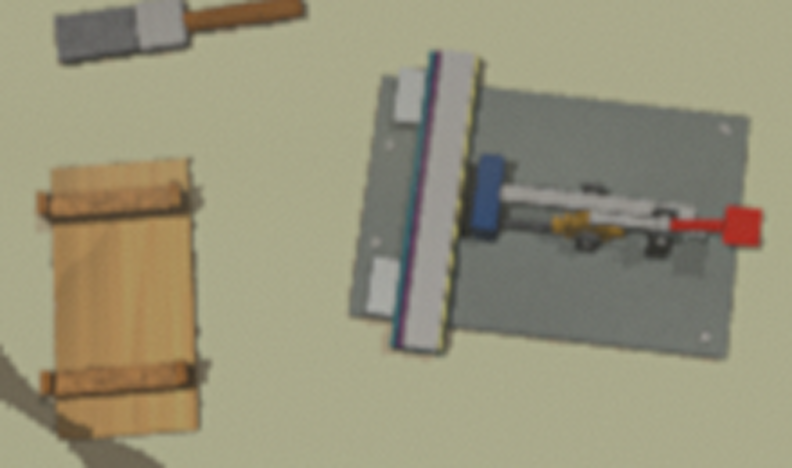

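View pics/c_sc.png

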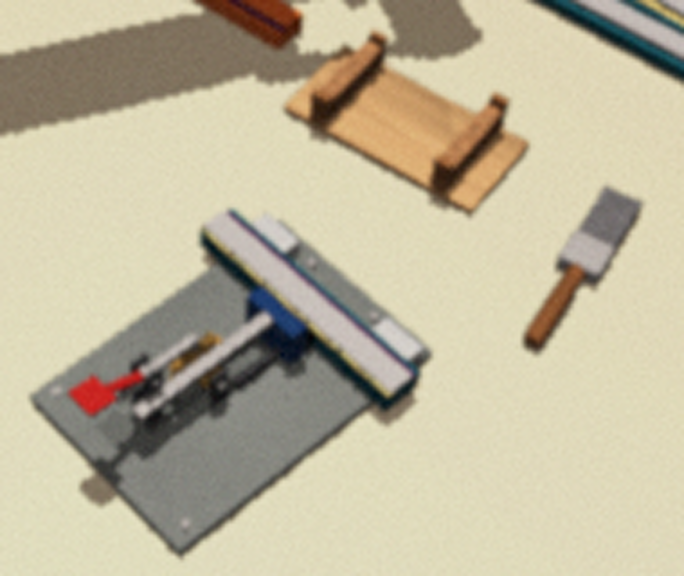

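The crops confirm it: the teal/silver/purple/yellow moulding in the clamp is crop 1 (440,200), and the red pad is crop 1 (743,227). Next I'll fit the poses from both views.

```bash
python3 - <<'E'
from h import *
t=pickle.load(open("top0.pkl","rb"));s=pickle.load(open("scene0.pkl","rb"))
T=lambda x,y,z:world(t,170+x/3.6-.36,110+y/3.6-.36,z)
S=lambda x,y,z:world(s,270+x/3.6-.36,130+y/3.6-.36,z)
def rect(n,ps):
    ps=np.array(ps);print(n,"ctr",ps.mean(0).round(4),"sides",[np.linalg.norm(ps[i]-ps[(i+1)%4]).round(4) for i in range(4)],
     "ang",[np.degrees(np.arctan2(*(ps[(i+1)%4]-ps[i])[[1,0]])).round(1) for i in range(4)])
rect("plate top",[T(*p,.012) for p in((383,75),(748,118),(727,358),(350,316))])
rect("plate sc",[S(*p,.012) for p in((32,398),(182,553),(430,352),(275,215))])
rect("mould top",[T(*p,.037) for p in((431,52),(483,58),(445,353),(392,348))])
rect("rack base top",[T(*p,.01) for p in((51,168),(189,158),(200,430),(57,440))])
rect("rack base sc",[S(*p,.01) for p in((285,104),(470,212),(527,145),(350,58))])
for (x,y,w) in((726,209,38),):pass
rect("pad top",[T(*p,.104) for p in((727,206),(763,209),(760,247),(723,244))])
rect("pad sc",[S(*p,.104) for p in((67,393),(98,415),(118,395),(90,376))])
C=cloud(t)
hsv=cv2.cvtColor(t["frame"],cv2.COLOR_BGR2HSV)
print("pad depth z",C[168:178,370:382,2].round(3).tolist()[5])
for n,sl in(("cup",(slice(170,210),slice(425,465))),("jar",(slice(122,160),slice(425,460)))):
    q=C[sl].reshape(-1,3);q=q[(q[:,2]>.04)&(q[:,2]<.1)];print(n,q.min(0),q.max(0))
q=C[100:132,180:260].reshape(-1,3);q=q[q[:,2]>.004];print("brush",q.min(0),q.max(0))
E
```

```text
plate top ctr [ 0.5487 -0.0441  0.012 ] sides [np.float64(0.2962), np.float64(0.1969), np.float64(0.297), np.float64(0.1994)] ang [np.float64(-95.9), np.float64(174.8), np.float64(84.6), np.float64(-5.4)]
plate sc ctr [ 0.5499 -0.0439  0.012 ] sides [np.float64(0.1965), np.float64(0.2946), np.float64(0.2032), np.float64(0.2987)] ang [np.float64(-5.4), np.float64(85.0), np.float64(173.5), np.float64(-93.7)]
mould top ctr [0.5524 0.0451 0.037 ] sides [np.float64(0.0415), np.float64(0.2388), np.float64(0.0408), np.float64(0.2397)] ang [np.float64(-95.8), np.float64(174.4), np.float64(85.6), np.float64(-5.4)]
rack base top ctr [0.4764 0.2911 0.01  ] sides [np.float64(0.1099), np.float64(0.2192), np.float64(0.1103), np.float64(0.2185)] ang [np.float64(-84.6), np.float64(-174.5), np.float64(95.1), np.float64(5.4)]
rack base sc ctr [0.4809 0.2886 0.01  ] sides [np.float64(0.2188), np.float64(0.1066), np.float64(0.2032), np.float64(0.0943)] ang [np.float64(4.1), np.float64(95.6), np.float64(-172.2), np.float64(-94.0)]
pad top ctr [ 0.5187 -0.1835  0.104 ] sides [np.float64(0.0266), np.float64(0.0289), np.float64(0.0272), np.float64(0.029)] ang [np.float64(-93.8), np.float64(175.1), np.float64(86.3), np.float64(-6.1)]
pad sc ctr [ 0.5208 -0.1823  0.104 ] sides [np.float64(0.0327), np.float64(0.0243), np.float64(0.0293), np.float64(0.0242)] ang [np.float64(4.4), np.float64(93.7), np.float64(-174.8), np.float64(-94.5)]
pad depth z [0.099, 0.104, 0.102, 0.098, 0.098, 0.102, 0.104, 0.102, 0.1, 0.105, 0.105, 0.107]
cup [ 0.44367024 -0.41667174  0.04015914] [ 0.51355132 -0.34509179  0.0879727 ]
jar [ 0.60435303 -0.41522632  0.04019491] [ 0.66422147 -0.35574783  0.0647149 ]
brush [ 0.23150035 -0.02889993  0.00400801] [0.75417    0.37582977 1.22901112]
```

```bash
cat >> h.py <<'E'
def quat(adeg):
    a=np.radians(adeg)/2
    return [0.0,float(np.cos(a)),float(np.sin(a)),0.0]
E
python3 - <<'E'
from bench import *
from h import *
cx=np.array([np.cos(np.radians(84.8)),np.sin(np.radians(84.8)),0])
pad=np.array([.5195,-.1830,0]); p=pad-.005*cx
close()
move_to((p+[0,0,.2]).tolist(),quat(84.8))
move_l((p+[0,0,.122]).tolist(),speed=.1)
hold(.3)
s=state();print(s["time"],s["ee_pos"],s["ft_force"],s["finger_gap"],s["joint_pos"])
for k in range(4):
    move_l((p+[0,0,.1215-.0005*k]).tolist(),speed=.02);s=state();print(s["time"],s["ee_pos"][2],s["ft_force"])
d=get_image("scene");cv2.imwrite("pics/press0.png",cv2.resize(d["frame"][150:290,250:440],None,fx=4,fy=4))
E
```

```text
5.3917 [ 0.51927368 -0.18810504  0.12254234] [ 0.12060409  0.71860613 -0.19299212] 0.0004386725649121062 [-4.09142083e-01 -3.85033888e-02  1.51244611e+00 -1.71744966e-06
  1.66672725e+00 -3.18358442e-01]
5.6417 0.12147053526445108 [ 0.22699553 -0.34980396  0.21000193]
5.8917 0.12091453577355664 [ 0.29581976 -1.1411663   0.06120147]
6.1417 0.12044791872399122 [ 0.84431744 -0.22139991  1.23204225]
6.3917 0.1199448270311534 [-0.34830254 -0.36002622  0.00559539]
```

View pics/press0.png

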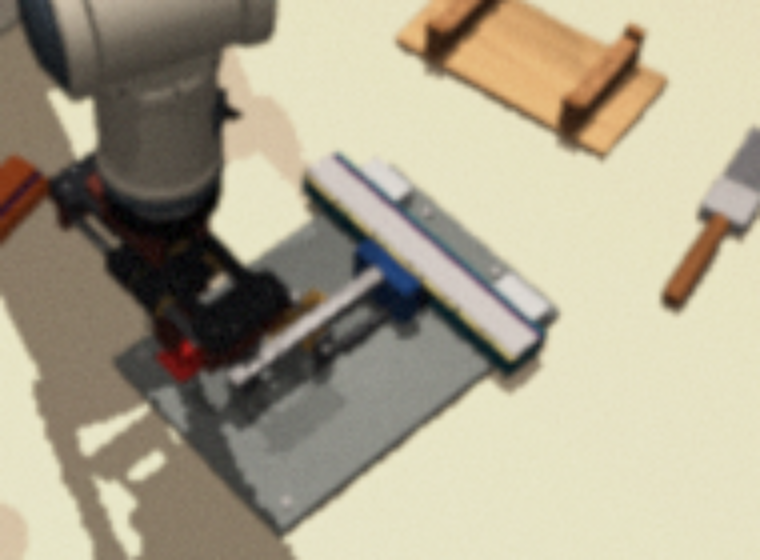

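The view shows the fingertips just above the red pad at (180,360). The blue jaw at (390,280) is visible, so I can watch it while pressing.

```bash
cat >> h.py <<'E'
def blue(d):
    h=cv2.cvtColor(d["frame"],cv2.COLOR_BGR2HSV)
    m=(h[...,0]>105)&(h[...,0]<125)&(h[...,1]>120)&(h[...,2]>50)
    m[:190]=0;m[260:]=0;m[:,:290]=0;m[:,385:]=0
    v,u=np.nonzero(m);return len(u),u.mean().round(2),v.mean().round(2)
def force(bench,n=4):
    f=[]
    for _ in range(n):
        f.append(bench.state()["ft_force"]);bench.hold(.02)
    return np.mean(f,0)
E
cat > press.py <<'E'
import bench
from bench import *
from h import *
cx=np.array([np.cos(np.radians(84.8)),np.sin(np.radians(84.8)),0])
p=np.array([.5195,-.1830,0])-.005*cx
b=force(bench,6);print("base",b)
z=.1195;step=.001;lift=None;j0=blue(get_image("scene"))
print(j0)
peak=0
while z>.075:
    z-=step
    move_l((p+[0,0,z]).tolist(),speed=.02)
    f=force(bench,3)-b
    fz=f[2];msg=""
    if fz>3.5:
        step=.0005
        if lift is None: lift=z
        j=blue(get_image("scene"));msg=j
        if np.hypot(j[1]-j0[1],j[2]-j0[2])>.8: print("JAW MOVES");print(z,fz,j);break
    peak=max(peak,fz)
    s=state();print(round(s["time"],2),round(z,4),s["ee_pos"][2].round(4),f.round(1),msg)
    if fz>11.5: print("HIGH");break
    if lift and z<lift-.0115: print("TRAVEL");break
E
python3 press.py
```

```text
base [-0.018167   -0.0929023   0.09302696]
(84, np.float64(346.69), np.float64(216.87))
6.89 0.1185 0.1184 [ 0.1 -0.1 -0.1] 
7.19 0.1175 0.1175 [-0.1  0.3 -0.3] 
7.49 0.1165 0.1165 [ 0.  -0.3  0.3] 
7.79 0.1155 0.1154 [0.  0.  0.1] 
8.09 0.1145 0.1145 [ 0.5  0.3 -0.6] 
8.39 0.1135 0.1134 [ 0.1  0.1 -0.5] 
8.69 0.1125 0.1125 [ 0.5 -0.3  0. ] 
8.99 0.1115 0.1115 [-0.1  0.3  0. ] 
9.29 0.1105 0.1105 [ 0.3  0.  -0.1] 
9.59 0.1095 0.1095 [ 0.1 -0.2  0.2] 
9.89 0.1085 0.1085 [-0.6 -0.1 -0. ] 
10.19 0.1075 0.1075 [ 0.2 -0.1  0.4] 
10.49 0.1065 0.1064 [-0.  -0.2 -0.3] 
10.79 0.1055 0.1055 [-0.2 -0.2 -0.1] 
11.09 0.1045 0.1044 [-0.2  0.   0.3] 
11.39 0.1035 0.1034 [-0.1  0.2 -0.1] 
11.69 0.1025 0.1024 [ 0.4  0.2 -0. ] 
11.99 0.1015 0.1014 [0.1 0.3 0.1] 
12.29 0.1005 0.1005 [-0.3 -0.  -0.4] 
12.59 0.0995 0.0994 [ 0.3 -0.1 -0.2] 
12.89 0.0985 0.0984 [ 0.2  0.4 -0. ] 
13.19 0.0975 0.0974 [ 0.7 -0.2  0.4] 
13.49 0.0965 0.0964 [-0.3  0.  -0.6] 
13.79 0.0955 0.0954 [ 0.   0.  -0.3] 
14.09 0.0945 0.0944 [0.2 0.1 0.1] 
14.39 0.0935 0.0934 [-0.1  0.  -0.2] 
14.69 0.0925 0.0924 [0.2 0.1 0.1] 
14.99 0.0
[... 1053 characters left out ...]
 7.2] (84, np.float64(346.67), np.float64(216.71))
20.94 0.0785 0.0797 [-2.2 -5.4  7.2] (84, np.float64(346.75), np.float64(216.75))
21.29 0.078 0.0792 [-2.1 -5.9  7.9] (83, np.float64(346.63), np.float64(216.61))
21.64 0.0775 0.0787 [-1.4 -5.3  7.7] (83, np.float64(346.75), np.float64(216.71))
21.99 0.077 0.0782 [-1.9 -5.6  8. ] (82, np.float64(346.93), np.float64(216.84))
22.34 0.0765 0.0777 [-0.9 -5.2  7.1] (82, np.float64(346.72), np.float64(216.7))
22.69 0.076 0.0772 [-1.2 -5.9  7.4] (83, np.float64(346.65), np.float64(216.67))
23.04 0.0755 0.0767 [-0.4 -5.1  7.3] (85, np.float64(346.64), np.float64(216.62))
23.39 0.075 0.0762 [-1.2 -5.5  7. ] (83, np.float64(346.72), np.float64(216.7))
```

```bash
python3 - <<'E'
from bench import *
from h import *
d=get_image("scene");cv2.imwrite("pics/press1.png",cv2.resize(d["frame"][180:280,260:370],None,fx=6,fy=6,interpolation=cv2.INTER_CUBIC))
E
```

```text
(no output)
```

View pics/press1.png

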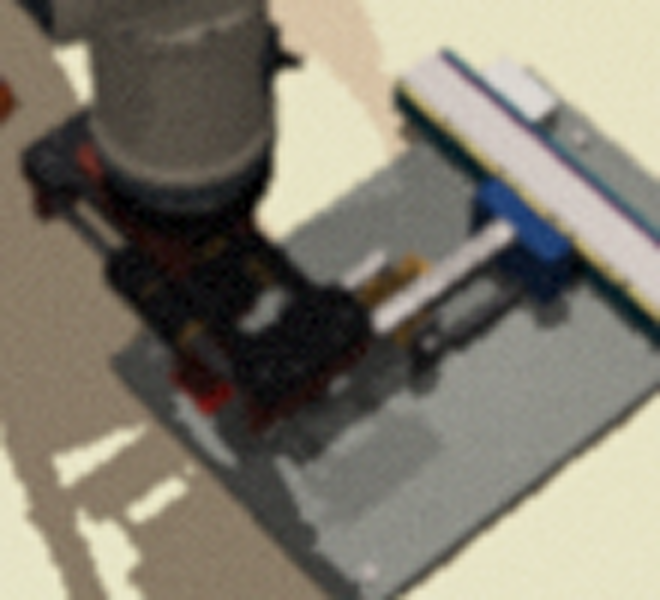

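The pad is at (205,385), still under the fingertips, and the jaw hasn't moved. I'll keep pressing with the limit set on the total force.

```bash
cat > press2.py <<'E'
import bench,sys
from bench import *
from h import *
cx=np.array([np.cos(np.radians(84.8)),np.sin(np.radians(84.8)),0])
p=np.array([.5195,-.1830,0])-.005*cx
b=np.array([-.02,-.09,.09]);j0=(84,346.69,216.8)
z=.075;hist=[]
while z>.066:
    z-=.0005
    move_l((p+[0,0,z]).tolist(),speed=.02)
    f=force(bench,2)-b;n=np.linalg.norm(f)
    j=blue(get_image("scene"))
    s=state();print(round(s["time"],2),round(z,4),s["ee_pos"][2].round(4),f.round(1),n.round(1),j[1:])
    if np.hypot(j[1]-j0[1],j[2]-j0[2])>.8: print("JAW MOVES");break
    if n>12: print("HIGH");break
E
python3 press2.py
```

```text
23.77 0.0745 0.0749 [ 0.2 -4.2  4.6] 6.3 (np.float64(346.39), np.float64(217.26))
24.11 0.074 0.0742 [ 1.1 -4.8  4.9] 7.0 (np.float64(345.14), np.float64(217.99))
JAW MOVES
```

Force dropped to 4.6–4.9 N and the jaw is moving, so I'll hold here with a 0.5 mm margin.

```bash
python3 - <<'E'
import bench
from bench import *
from h import *
cx=np.array([np.cos(np.radians(84.8)),np.sin(np.radians(84.8)),0])
p=np.array([.5195,-.1830,0])-.005*cx
move_l((p+[0,0,.0735]).tolist(),speed=.02)
last=None
for k in range(11):
    f=force(bench,4)-[-.02,-.09,.09];d=get_image("scene");j=blue(d);print(round(state()["time"],2),f.round(1),j);hold(.3)
    if last and k>5 and np.hypot(j[1]-last[1],j[2]-last[2])<.15:break
    last=j
cv2.imwrite("pics/press2.png",cv2.resize(d["frame"][150:290,250:440],None,fx=4,fy=4,interpolation=cv2.INTER_CUBIC))
E
```

```text
24.48 [ 0.6 -5.   5.6] (104, np.float64(343.88), np.float64(218.98))
24.89 [ 1.1 -4.8  5. ] (89, np.float64(342.21), np.float64(220.46))
25.31 [ 0.8 -4.6  5.2] (90, np.float64(340.76), np.float64(221.33))
25.73 [ 0.7 -4.9  5.2] (91, np.float64(339.41), np.float64(222.47))
26.14 [ 0.4 -4.7  5.3] (90, np.float64(337.98), np.float64(223.43))
26.56 [ 0.6 -4.8  5.1] (93, np.float64(336.99), np.float64(224.42))
26.98 [ 0.9 -4.3  5.3] (96, np.float64(336.17), np.float64(225.19))
27.39 [ 0.7 -5.   5.5] (95, np.float64(336.24), np.float64(225.37))
27.81 [ 0.8 -5.1  4.7] (97, np.float64(336.16), np.float64(225.24))
28.23 [ 0.7 -4.7  4.9] (96, np.float64(336.17), np.float64(225.19))
```

View pics/press2.png

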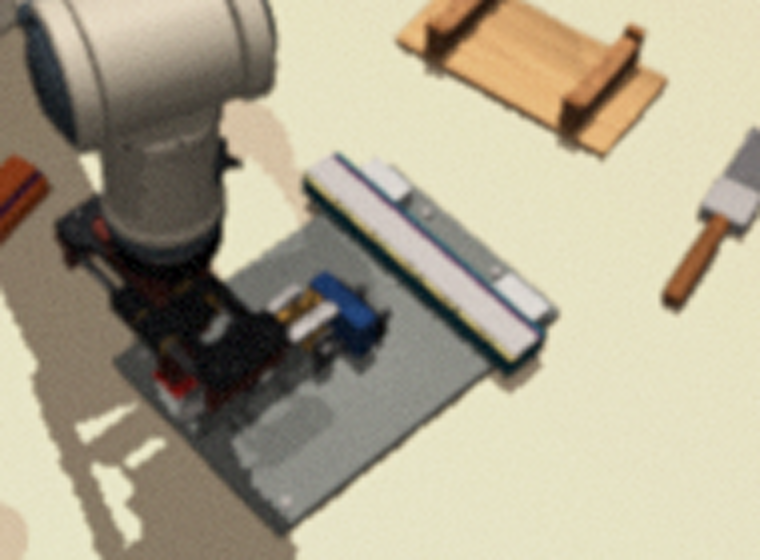

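The jaw has stopped at (350,310) in the crop, well clear of the moulding. I'll convert that travel to mm, release the lever gently, and re-measure from above.

```bash
python3 - <<'E'
import bench
from bench import *
from h import *
s=pickle.load(open("scene0.pkl","rb"))
print("jaw travel",np.linalg.norm(world(s,346.69,216.8,.05)-world(s,336.17,225.2,.05)))
cx=np.array([np.cos(np.radians(84.8)),np.sin(np.radians(84.8)),0])
p=np.array([.5195,-.1830,0])-.005*cx
move_l((p+[0,0,.085]).tolist(),speed=.03)
move_l((p+[0,0,.20]).tolist(),speed=.15)
gripper_open()
m=np.array([.4,.0,.22]) # out of view, towards base
move_to([.42,-.12,.25],quat(120))
d=get_image("top");cv2.imwrite("pics/top1.png",d["frame"]);pickle.dump(d,open("top1.pkl","wb"))
cv2.imwrite("pics/ctop1.png",cv2.resize(d["frame"][110:240,170:390],None,fx=3.6,fy=3.6,interpolation=cv2.INTER_CUBIC))
d=get_image("scene");print(blue(d),state()["time"]);pickle.dump(d,open("scene1.pkl","wb"))
E
```

```text
jaw travel 0.046441953283864426
(97, np.float64(336.11), np.float64(225.28)) 32.05
```

View pics/ctop1.png

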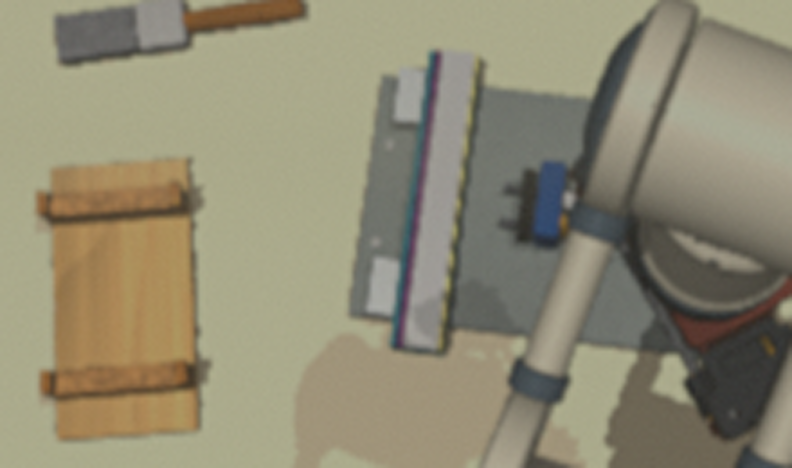

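```bash
python3 - <<'E'
from h import *
d=pickle.load(open("top1.pkl","rb"));C=cloud(d)
c=d["frame"][145:190,280:335];cv2.imwrite("pics/zj.png",cv2.resize(c,None,fx=14,fy=13,interpolation=cv2.INTER_CUBIC))
s=pickle.load(open("scene1.pkl","rb"));cv2.imwrite("pics/zs.png",cv2.resize(s["frame"][185:245,315:385],None,fx=11,fy=10,interpolation=cv2.INTER_CUBIC))
cx=np.array([.0906,.9959]);o=np.array([.5496,-.0340]);cy=np.array([-.9959,.0906])
for v in (158,160,162,164,166,168,170,172,174):
    r=C[v,296:330];print(v,[(int(1000*(q[:2]-o)@cx),int(1000*q[2])) for q in r[::2]])
print("y of row",[round(1000*float((C[v,318][:2]-o)@cy)) for v in (158,166,174)])
E
```

```text
158 [(68, 38), (62, 36), (59, 7), (53, 11), (47, 14), (42, 6), (36, 12), (30, 15), (24, 12), (19, 11), (12, 32), (7, 29), (0, 61), (-4, 58), (-10, 57), (-15, 64), (-21, 371)]
160 [(67, 40), (62, 35), (58, 7), (52, 9), (47, 9), (41, 11), (35, 10), (29, 9), (24, 10), (18, 11), (12, 34), (6, 37), (0, 54), (-5, 58), (-10, 55), (-16, 59), (-21, 12)]
162 [(67, 38), (61, 37), (57, 9), (52, 4), (46, 7), (40, 4), (34, 15), (28, 26), (22, 26), (17, 23), (11, 33), (5, 36), (0, 60), (-5, 62), (-11, 59), (-16, 54), (-22, 6)]
164 [(66, 38), (61, 32), (56, 12), (51, 9), (45, 9), (39, 12), (33, 17), (28, 8), (22, 11), (16, 20), (10, 40), (5, 25), (0, 60), (-6, 63), (-11, 54), (-17, 55), (-22, 61)]
166 [(65, 35), (61, 20), (56, 8), (50, 11), (45, 9), (39, 15), (33, 10), (27, 11), (22, 8), (16, 7), (10, 32), (5, 8), (-1, 57), (-6, 57), (-12, 58), (-17, 60), (-23, 62)]
168 [(64, 40), (61, 13), (55, 8), (49, 12), (44, 7), (38, 11), (33, 8), (27, 10), (21, 14), (15, 32), (9, 34), (4, 10), (-2, 59), (-7, 56), (-13, 57), (-18, 12), (-24, 13)]
170 [(64, 37), (61, 5), (54, 13), (49, 10), (43, 11), (38, 7), (32, 11), (26, 14), (20, 12), (14, 35), (8, 33), (3, 11), (-2, 59), (-8, 59), (-13, 60), (-19, 55), (-24, 599)]
172 [(64, 32), (60, 8), (54, 8), (48, 15), (42, 11), (37, 14), (31, 5), (25, 26), (19, 19), (13, 38), (8, 37), (2, 22), (-3, 60), (-8, 58), (-14, 55), (-19, 53), (-24, 601)]
174 [(63, 37), (59, 11), (53, 17), (48, 7), (42, 5), (36, 6), (30, 9), (25, 12), (19, 9), (13, 37), (7, 37), (1, 57), (-4, 61), (-9, 57), (-14, 55), (-20, 38), (-25, 39)]
y of row [-27, -9, 26]
```

View pics/zj.png

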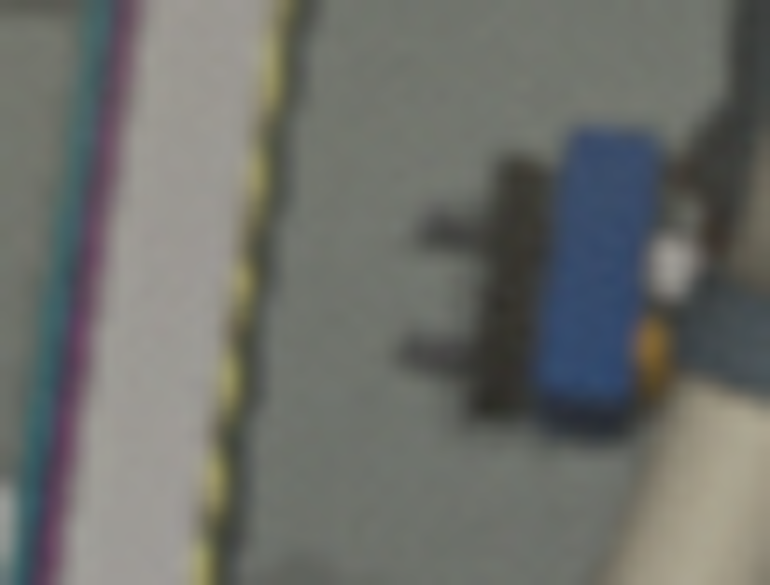

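View pics/zs.png

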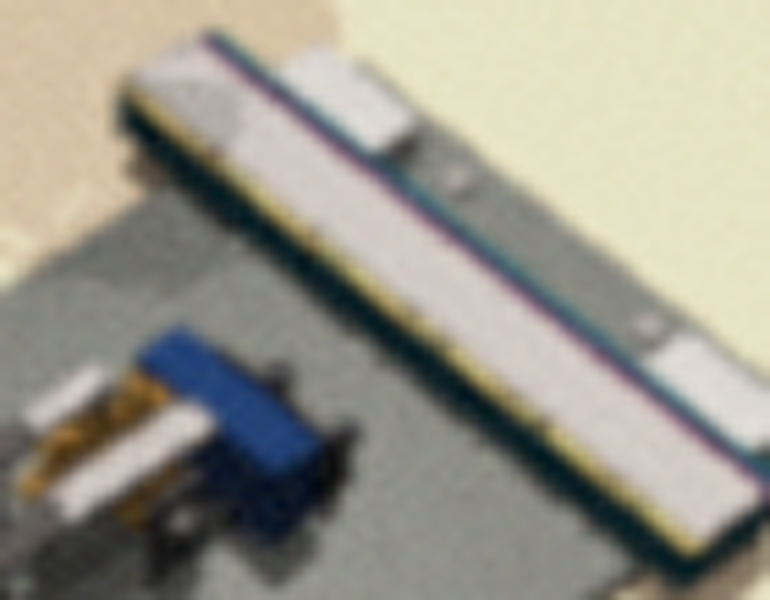

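The jaw travel measures 46 mm and the jaw stayed put when the lever was released. Two guide-rod stubs stick out of the jaw at y ≈ ±12 mm, z ≈ 26 mm (zj.png (430,228) and (410,352)). They would foul the back of a finger gripping at the centre, so I'll grip about 23 mm off centre, at clamp y ≈ +27 mm.

```bash
python3 - <<'E'
import bench
from bench import *
from h import *
g=np.array([.5300,.0480])
q=quat(174.8)
move_to([*g,.18],q);move_l([*g,.075],speed=.12)
hold(.2);b=force(bench,3);print("base",b)
z0=.075
for z in (.05,.034,.026):
    move_l([*g,z],speed=.06)
    f=force(bench,2)-b;print(z,f.round(1),state()["ee_pos"].round(4))
    if np.linalg.norm(f)>6: print("CONTACT");break
d=get_image("scene");cv2.imwrite("pics/grasp.png",cv2.resize(d["frame"][140:260,290:440],None,fx=5,fy=5,interpolation=cv2.INTER_CUBIC));print(state()["time"])
E
```

```text
base [-0.32861981  0.04210051 -0.20196811]
0.05 [ 0.3 -0.1  0.6] [0.53   0.048  0.0499]
0.034 [ 0.3 -0.2  0.1] [0.5298 0.048  0.0336]
0.026 [ 0.4 -0.4  0.2] [0.5298 0.048  0.0257]
35.6
```

View pics/grasp.png

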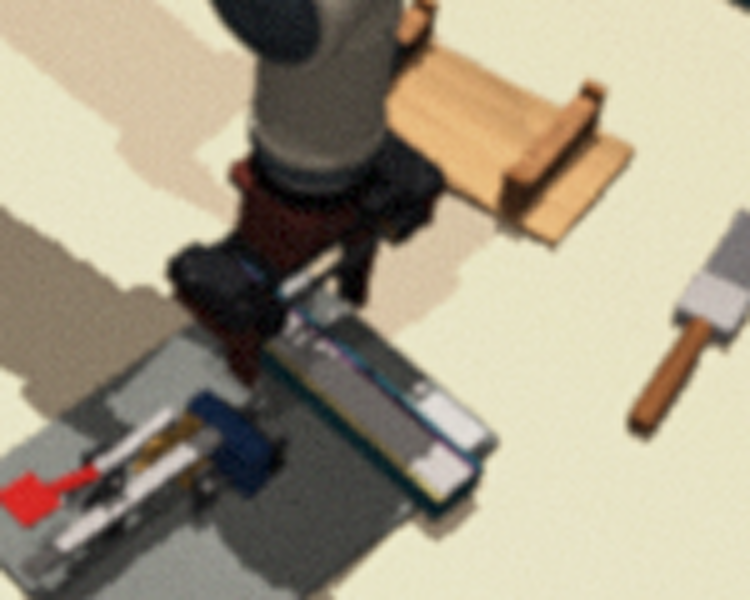

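The fingers straddle the moulding, at (245,350) and (355,280), with no contact force. Close and lift.

```bash
python3 - <<'E'
import bench
from bench import *
from h import *
close();s=state();print(s["time"],s["finger_gap"],s["ft_force"].round(1),s["ee_pos"].round(4))
g=s["ee_pos"][:2]
move_l([*g,.04],speed=.04);s=state();print(s["finger_gap"],s["ft_force"].round(1))
move_l([*g,.16],speed=.08)
hold(.2);s=state();print(s["time"],s["finger_gap"],s["ft_force"].round(1),s["moment"].round(2))
d=get_image("scene");cv2.imwrite("pics/lift.png",cv2.resize(d["frame"][110:260,290:440],None,fx=4,fy=4,interpolation=cv2.INTER_CUBIC));pickle.dump(d,open("lift.pkl","wb"))
E
```

```text
36.9417 0.0005832815982970502 [ 0.5 -0.1 -0.2] [0.53  0.048 0.026]
0.0009095865554120651 [0.1 0.6 0. ]
39.2917 0.0006054888215573659 [ 0.2 -0.4 -0. ] [0.01 0.05 0.02]
```

View pics/lift.png

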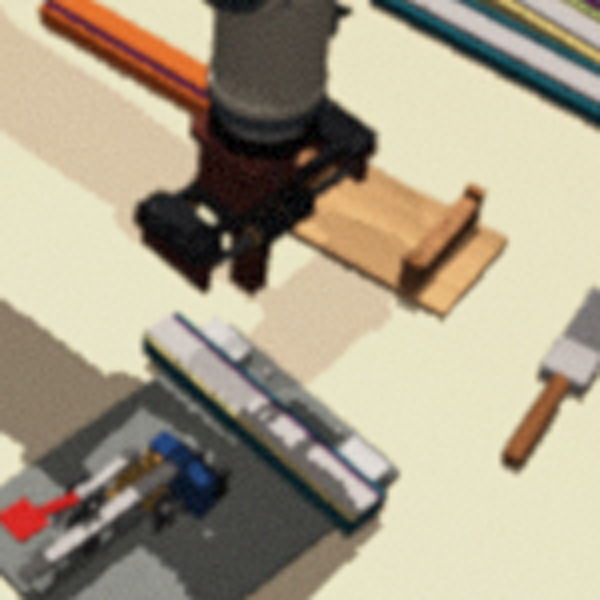

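The gap is 0.6 mm, so the grasp missed, and the moulding still lies in the clamp. The lever was also first felt about 22 mm lower than expected, which suggests the fingertips are really higher than the stated 8 mm ahead of the TCP. I'll check that against the camera depth.

```bash
python3 - <<'E'
import bench
from bench import *
from h import *
print([n for n in dir(bench) if not n.startswith("__")], getattr(bench,"tcp_to_tips",None))
s=state();print(s["ee_pos"],s["ee_rot"],{k:v for k,v in s.items() if k not in("joint_torque","dq")}.keys())
d=pickle.load(open("lift.pkl","rb"))
im=cv2.resize(d["frame"][110:260,290:440],None,fx=4,fy=4,interpolation=cv2.INTER_CUBIC)
e=s["ee_pos"]
for dz,c in((-.008,(0,0,255)),(.014,(0,255,0)),(.03,(255,0,0))):
    u,v=proj(d,e+[0,0,dz]);print(dz,u,v);cv2.circle(im,(int((u-290)*4),int((v-110)*4)),4,c,-1)
cv2.imwrite("pics/liftp.png",im)
C=cloud(d)
m=np.hypot(C[...,0]-e[0],C[...,1]-e[1])<.035
m&=(C[...,2]>.08)&(C[...,2]<.3);q=C[m];print(len(q),np.percentile(q[:,2],[0,1,3,5,10,50]),q[q[:,2]<np.percentile(q[:,2],8)].mean(0))
E
```

```text
['IKError', 'close', 'get_image', 'gripper_open', 'hold', 'inverse_kinematics', 'job_done', 'move_l', 'move_to', 'movej', 'state', 'tcp_to_tips'] 0.008
[0.5299146  0.04799501 0.15975062] [-2.12186236e-04  4.53797465e-02  9.98969786e-01 -3.01123107e-05] dict_keys(['time', 'joint_pos', 'ee_pos', 'ee_rot', 'ft_force', 'moment', 'finger_gap'])
-0.008 351.08316952375424 185.49522210264217
0.014 351.52213261529903 180.8328132123253
0.03 351.8486281423827 177.36496892781733
252 [0.1752347  0.17680272 0.17918627 0.18236153 0.18765906 0.27249172] [0.53536962 0.04296718 0.1805519 ]
```

View pics/liftp.png

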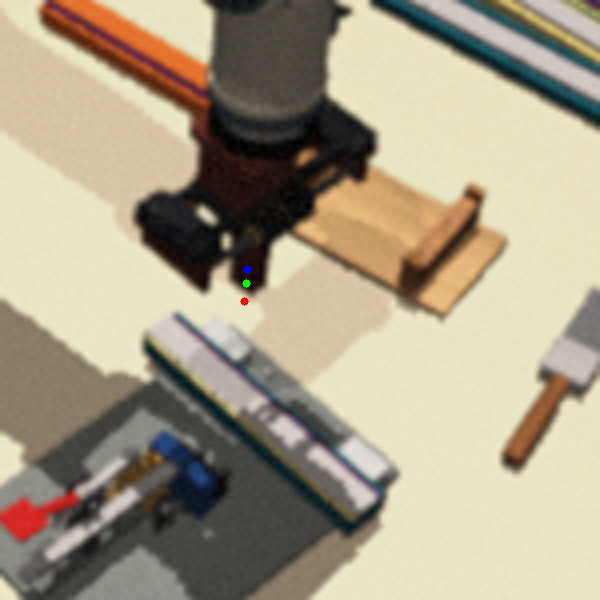

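The picture confirms it. The fingertip bottom at (247,290) matches the green dot, i.e. the tips are about 14 mm above the reported TCP rather than 8 mm below it. XY agrees. Next I'll check the open-finger tip height in the earlier image.

```bash
python3 - <<'E'
from bench import *
from h import *
d=pickle.load(open("lift.pkl","rb"))
cx=np.array([.0906,.9959,0]);e=np.array([.53,.048,0])
for r in(.044,.05,.0575):
  for z in(.018,.03,.04): print(r,z,[tuple(((np.array(proj(d,e+k*r*cx+[0,0,z]))-[290,140])*5).round()) for k in(-1,1)])
C=cloud(pickle.load(open("lift.pkl","rb")))
gripper_open()
hold(.1);e=state()["ee_pos"];print(e, state()["time"])
d=get_image("scene");C=cloud(d)
for k in(-1,1):
    c=e+k*.05*cx; m=(np.hypot(C[...,0]-c[0],C[...,1]-c[1])<.02)&(C[...,2]>.1)&(C[...,2]<.3);q=C[m]
    print(k,len(q),np.percentile(q[:,2],[0,2,5,10]))
im=cv2.resize(d["frame"][110:260,290:440],None,fx=4,fy=4,interpolation=cv2.INTER_CUBIC)
for dz,c in((-.008,(0,0,255)),(.014,(0,255,0)),(.022,(255,0,0))):
  for k in(-1,1):
    u,v=proj(d,e+k*.05*cx+[0,0,dz]);cv2.circle(im,(int((u-290)*4),int((v-110)*4)),3,c,-1)
cv2.imwrite("pics/openp.png",im)
t=get_image("top");pickle.dump(t,open("top2.pkl","wb"));cv2.imwrite("pics/top2.png",cv2.resize(t["frame"][110:240,170:390],None,fx=3.6,fy=3.6,interpolation=cv2.INTER_CUBIC))
E
```

```text
0.044 0.018 [(np.float64(244.0), np.float64(394.0)), (np.float64(341.0), np.float64(322.0))]
0.044 0.03 [(np.float64(245.0), np.float64(383.0)), (np.float64(343.0), np.float64(311.0))]
0.044 0.04 [(np.float64(245.0), np.float64(374.0)), (np.float64(344.0), np.float64(301.0))]
0.05 0.018 [(np.float64(237.0), np.float64(399.0)), (np.float64(348.0), np.float64(317.0))]
0.05 0.03 [(np.float64(238.0), np.float64(388.0)), (np.float64(349.0), np.float64(306.0))]
0.05 0.04 [(np.float64(238.0), np.float64(379.0)), (np.float64(350.0), np.float64(296.0))]
0.0575 0.018 [(np.float64(229.0), np.float64(405.0)), (np.float64(356.0), np.float64(311.0))]
0.0575 0.03 [(np.float64(229.0), np.float64(395.0)), (np.float64(357.0), np.float64(300.0))]
0.0575 0.04 [(np.float64(230.0), np.float64(386.0)), (np.float64(359.0), np.float64(290.0))]
[0.53000391 0.04800059 0.16000047] 40.8167
-1 136 [0.17541302 0.17954817 0.18075245 0.18617578]
1 166 [0.17215688 0.17737183 0.18044682 0.18519021]
```

View pics/openp.png

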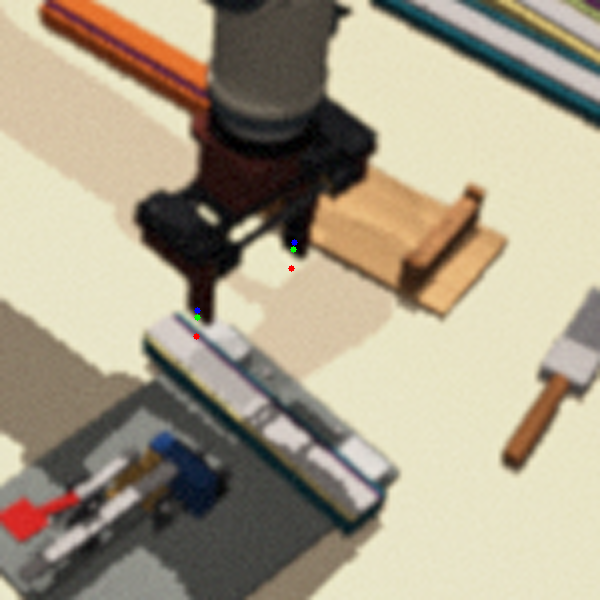

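View pics/top2.png

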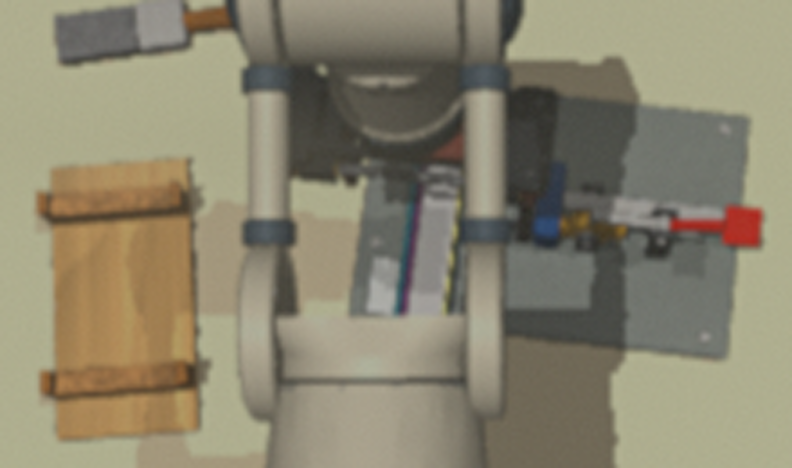

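With the fingers open, the tip bottoms also sit about 13 mm above the TCP, and the moulding hasn't moved. I'll redo the grasp 21 mm lower, guarded by force.

```bash
python3 - <<'E'
import bench
from bench import *
from h import *
g=np.array([.5300,.0480])
move_l([*g,.04],speed=.12);hold(.1);b=force(bench,3)
ok=True
for z in (.022,.012,.005):
    move_l([*g,z],speed=.05)
    f=force(bench,2)-b;print(z,f.round(1),state()["ee_pos"].round(4))
    if np.linalg.norm(f)>5: print("CONTACT");ok=False;break
if ok:
    close();s=state();print(s["time"],s["finger_gap"],s["ft_force"].round(1),s["ee_pos"].round(4))
E
```

```text
0.022 [0.2 0.5 0.2] [0.5298 0.048  0.0218]
0.012 [ 0.5  0.3 -0.4] [0.5298 0.048  0.0116]
0.005 [ 0.5 -0.2  0. ] [0.5298 0.048  0.0047]
44.2667 0.03948429644688137 [ 0.5 -0.2  0.1] [0.53   0.0481 0.005 ]
```

Gap is 39.5 mm, so it's gripped. Lift and look.

```bash
python3 - <<'E'
import bench
from bench import *
from h import *
g=np.array([.5300,.0480])
move_l([*g,.02],speed=.04);s=state();print(s["finger_gap"],s["ft_force"].round(1))
move_l([*g,.13],speed=.10)
hold(.1);f=force(bench,3);s=state();print(s["time"],s["finger_gap"],f.round(1),s["moment"].round(2))
d=get_image("scene");cv2.imwrite("pics/lift2.png",cv2.resize(d["frame"][110:260,290:440],None,fx=4,fy=4,interpolation=cv2.INTER_CUBIC))
E
```

```text
0.03994402900841618 [ 0.1 -1.2 -1.1]
46.1917 0.03978883675148222 [-0.1 -0.1 -1.6] [0.01 0.04 0.01]
```

View pics/lift2.png

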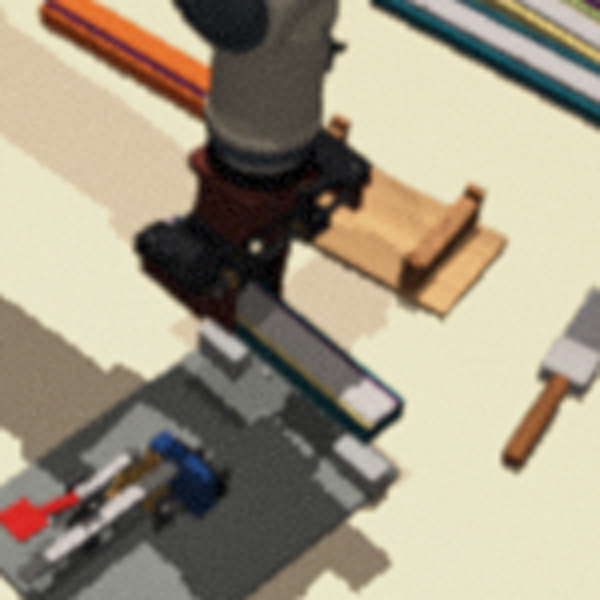

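It's held level (end at (375,405)), with 1.6 N of weight at the wrist. Carry it over the rack and lower it by feel.

```bash
python3 - <<'E'
import bench
from bench import *
from h import *
r=np.array([.4555,.2895]);q=quat(185.2)
move_l([*r,.13],speed=.12,orientation=q)
move_l([*r,.044],speed=.08)
hold(.1);b=force(bench,3);s=state();print(s["time"],s["finger_gap"],b.round(1),s["ee_pos"].round(4))
d=get_image("scene");cv2.imwrite("pics/pre.png",cv2.resize(d["frame"][90:230,310:450],None,fx=4,fy=4,interpolation=cv2.INTER_CUBIC))
z=.044
while z>.031:
    z-=.001 if z<.0385 else .002
    move_l([*r,z],speed=.03);f=force(bench,2)-b;print(round(z,4),f.round(1))
    if f[2]>2.5:break
print(state()["time"])
E
```

```text
49.875 0.040059021134245316 [ 0.3 -0.3 -1.6] [0.4559 0.2897 0.0447]
0.042 [-0.5  0.2 -0.2]
0.04 [-0.7 -0.1 -0.3]
0.038 [0.1 0.5 0.2]
0.037 [-0.8  0.4  0.5]
0.036 [-0.9  0.1 -0.4]
0.035 [-0.1  0.1  0.5]
0.034 [ 0.1 -0.2  0.5]
0.033 [ 0.4 -0.4 -0.2]
0.032 [-3.3 -1.8  7.3]
52.475
```

View pics/pre.png

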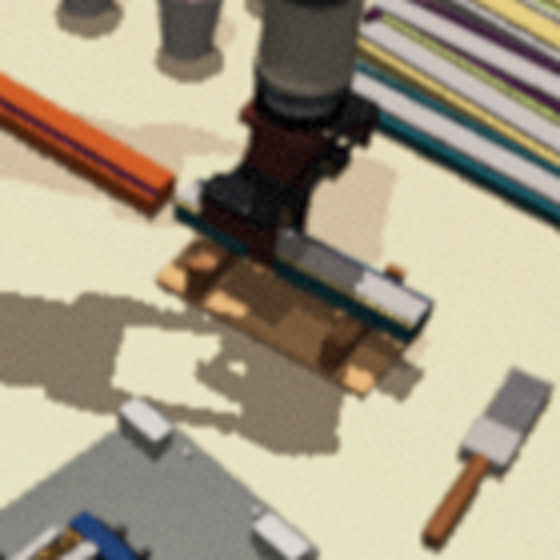

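```bash
python3 - <<'E'
import bench
from bench import *
from h import *
r=np.array([.4555,.2895])
move_l([*r,.0325],speed=.03)
gripper_open();s=state();print(s["time"],s["finger_gap"],s["ft_force"].round(1))
move_l([*r,.13],speed=.1)
move_to([.33,.12,.25],quat(160))
print(state()["time"])
t=get_image("top");s=get_image("scene")
cv2.imwrite("pics/fin_t.png",cv2.resize(t["frame"][110:240,170:390],None,fx=3.6,fy=3.6,interpolation=cv2.INTER_CUBIC))
cv2.imwrite("pics/fin_s.png",cv2.resize(s["frame"][120:270,280:450],None,fx=4,fy=4,interpolation=cv2.INTER_CUBIC))
pickle.dump(t,open("fin.pkl","wb"))
C=cloud(t);reg=np.zeros((400,640),bool);reg[130:250,180:232]=1
m=reg&(C[...,2]>.058)&(C[...,2]<.078);n,l,st,_=cv2.connectedComponentsWithStats(m.astype(np.uint8))
q=C[l==1+st[1:,4].argmax()];print(cv2.minAreaRect(q[:,:2].astype(np.float32)),np.median(q[:,2]))
A=np.c_[q[:,:2],np.ones(len(q))];print("slope",np.linalg.lstsq(A,q[:,2],rcond=None)[0])
print("blue",blue(s))
E
```

```text
53.6083 0.08753695852409023 [ 0.3 -0.2 -0.2]
55.6917
((0.5466479659080505, 0.2968364357948303), (0.1084105595946312, 0.041290927678346634), 5.472504615783691) 0.0656831749214947
slope [ 0.00498826 -0.08229773  0.08695745]
blue (95, np.float64(335.87), np.float64(225.05))
```

View pics/fin_t.png

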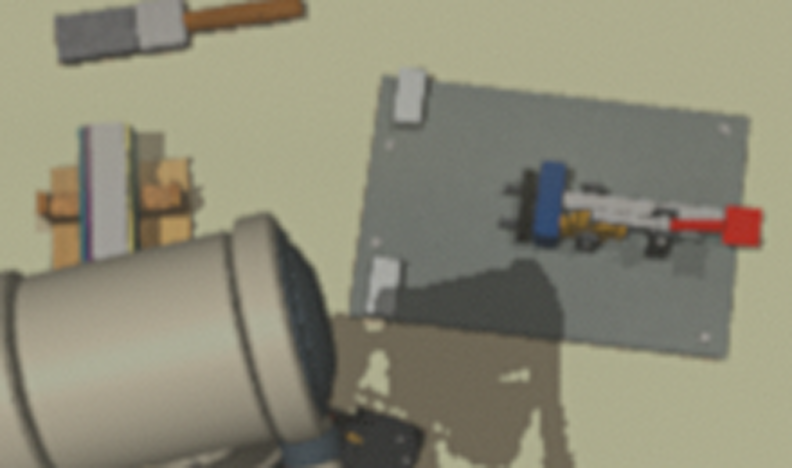

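View pics/fin_s.png

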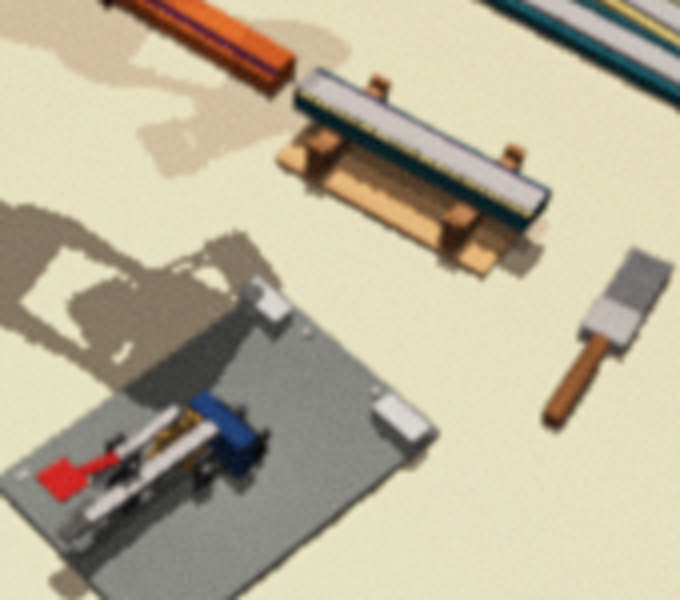

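```bash
python3 - <<'E'
from bench import *
print(state()["time"]);job_done()
E
```

```text
55.7917
the job is handed in; nothing more can be done
```

The moulding is lying paint side up across both bars of the drying rack, and I handed the job in at 55.8 s of the 69 s allowed. `job_done()` gives no verdict, so what follows comes from my own checks.

- **Lever:** I pressed it in 0.5 mm steps. Force peaked at about 10 N in total while lifting the pawl, then fell to about 7 N (5 N of it vertical) when the tooth came free. I held it there until the jaw stopped.
- **Jaw:** its travel measured about 46 mm in the camera image. It was still there in the last picture, after the lever was released.
- **Moulding:** its middle is about 4 mm from the rack's middle lengthwise and its direction matches the rack's. My fitted tilt was about 0.08 rad crosswise. That fit includes the moulded profile and a view partly blocked by the arm, so I trust the picture, which shows it flat on both bars.
- **Other objects:** the brush looks unmoved in the last picture. I didn't check the cup and jar again after the start, but the arm never went near them.

**What disagreed:** my first grasp closed on nothing. The fingertips turned out to sit about 13–14 mm behind the reported TCP, not 8 mm ahead of it as stated. The moulding wasn't disturbed, and the second try, 21 mm lower, held it. I gripped it about 23 mm off centre to keep clear of two rod stubs on the jaw.

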